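# Seat the coin counter's feed disc

## Task

The orange feed disc of the coin counter has been dropped back on loosely, riding high. With a fingertip against one of its black posts, push the disc round until the notch in its rim stands over the steel drive pin, then press down on its hub until the disc is fully home, and take your hand away. Do not pull the disc up off its shaft, and leave everything else on the counter where it stands.

Things in the scene. Friction and masses are not known exactly. Their poses are not given: they have to be found in the camera images.
- coin_counter: White desktop coin counter, fixed to the table, 280 x 260 mm (x, y) with a flat black deck 80 mm above the table. Origin on the table, on the feed disc's vertical axis; the casing reaches from x = -110 to +170 mm and y = -130 to +130 mm of it. Its x axis points from the disc's axis to the drive pin; beyond x = +115 mm a console rises to 123 mm. A white line on the deck (x = 72 to 94 mm) lies in line with the pin.
- seat (a joint): How far the disc (with its hub) is pressed down, m: 0 as found (riding high), +0.009 fully home, negative if pulled up (to -0.03). A stiff sliding fit: it takes about 8 N to push it down, it stays where it is left, and it is blocked by the pin unless the notch is over it.
- turn (a joint): Angle of the feed disc about its vertical axis, rad, positive anticlockwise from above; 0 (or any multiple of 2 pi) has the notch exactly over the pin. Turns endlessly either way and stays where it is left; about 0.08 N m turns it. The notch clears the pin within about 0.055 rad either side. The orange disc is 124 mm across and 8 mm thick, its top at 100 mm above the table as found, 91 mm when home. A white line on it leads from the middle to the notch.
- notch (a point): Middle of the notch, on the disc's top face 60 mm from the axis. The notch is 16 mm wide, cut about 15 mm into the rim, open downwards and outwards.
- pin_top (a point): Top of the round steel drive pin, 9 mm across with a domed end, standing 11.5 mm above the deck, 60 mm from the disc's axis, half hidden under the disc's rim. The disc's underside rides 0.5 mm above it as found.
- hub_top (a point): Centre of the flat top of the aluminium hub, 32 mm across, on the disc's axis; 103 mm above the table as found, 94 mm when home (3 mm above the disc's top). It moves down with the disc but does not turn.
- post0_top (a point): Centre of the top of one of the three black finger posts on the disc: round, 14 mm across, 20 mm tall above the disc's top, 36 mm from the axis, 60 degrees anticlockwise (from above) of the notch.
- post1_top (a point): Centre of the top of one of the three black finger posts on the disc: round, 14 mm across, 20 mm tall above the disc's top, 36 mm from the axis, 180 degrees anticlockwise (from above) of the notch.
- post2_top (a point): Centre of the top of one of the three black finger posts on the disc: round, 14 mm across, 20 mm tall above the disc's top, 36 mm from the axis, 300 degrees anticlockwise (from above) of the notch.
- coin_roll_a: Bystander: paper-white roll of coins standing on the counter's deck, 27 mm across, 45 mm tall. Origin at the middle of its underside.
- coin_roll_b: Bystander: blue roll of coins standing on the counter's deck, 27 mm across, 45 mm tall. Origin at the middle of its underside.
- coin_cup: Bystander: open steel cup on the table beside the coin counter, 72 mm across, 70 mm tall. Origin at the middle of its underside.
- calculator: Bystander: black pocket calculator lying on the table beside the coin counter, 150 x 100 x 18 mm. Origin at the middle of its underside.
- paste_jar: Bystander: jar with green cap, 70 mm across, 90 mm tall. Origin at the middle of its underside.
- wood_stamp: Bystander: dark wooden hand stamp standing upright, 40 mm across, 78 mm tall. Origin at the middle of its underside.

How it is judged:
On the way, in this order (a step that is already met when the one before it is completed fails the run):
1. the disc is turned so that its notch stands over the pin (within 5 mm) (horizontal distance between notch and pin_top below 0.005 m).
2. the disc is pressed home (value of joint seat above 0.0075 m), for 0.2 s.
At the end, for the whole second after the job is handed in: The disc is at least 7.5 mm down (9 mm is fully home), at rest, with the middle of its notch within 5 mm of the pin (seen from above); each of the six bystanders is upright and within 30 mm of where it started (value of joint seat above 0.0075 m and horizontal distance between notch and pin_top below 0.005 m and velocity of joint turn between -0.05 and 0.05 rad/s and distance of each of coin_roll_a, coin_roll_b, coin_cup, calculator, paste_jar, wood_stamp from where it was at the start of the episode below 0.03 m and angle between each of coin_roll_a, coin_roll_b, coin_cup, calculator, paste_jar, wood_stamp's own z axis and vertical below 0.3 rad); the robot touches nothing.
It fails at once if the disc is pulled up off its shaft by more than 10 mm (value of joint seat below -0.01 m).
It fails at once if a bystander is moved by more than 30 mm or tipped over (distance of any of coin_roll_a, coin_roll_b, coin_cup, calculator, paste_jar, wood_stamp from where it was at the start of the episode above 0.03 m or angle between any of coin_roll_a, coin_roll_b, coin_cup, calculator, paste_jar, wood_stamp's own z axis and vertical above 0.3 rad).
It also fails if it takes over 51 s, if anything falls off the work surface, if the arm or the gripper's body presses on something with over 40 N, if the wrist force passes 120 N, or if a joint passes its speed limit or range.

## Robot

A 6-joint arm with a two-finger parallel gripper is mounted at the origin on the work surface. World frame = base frame: x ahead of the robot, y to its left, z up, the work surface at z = 0. Lengths are in m, angles in rad, forces in N, time in s.
With the tool pointing down it reaches from about 0.4 to 0.825 m from the base axis. Payload 7 kg.
Tool frame: the origin (TCP) lies midway between the tips of the shut fingers; the grasp point (between the pads) lies 19 mm behind it; z points along the fingers, x is the direction in which the jaws open and shut, and the axes are right-handed (so a half turn about z gives the same grasp; the last joint's range is limited). The gripper opens to 88 mm and grips with 3 to 60 N. Pads are 19 mm wide; open, the fingers measure 130 mm over their backs; the gripper's body (78 mm by 193 mm) begins 47 mm behind the grasp point.
Start: joints at [-0.959, 0.359, 0.012, 0, -1.224, -0.288], TCP at [0.215, -0.64, 0.227] pointing down, gripper open.
Joint ranges: [-3.07, 3.07], [-1.43, 2.12], [-1.02, 1.25], [-3.03, 1.67], [-3.05, -0], [-3.03, 3.03]. Speed limits (rad/s): [2.39, 2.39, 3.01, 3.14, 3.14, 3.14].

## Interface

Orientations are given as [roll, pitch, yaw] about the fixed x, y, z axes, in that order (R = Rz(yaw) Ry(pitch) Rx(roll)).
In Python, from station import arm, grab_frame, camera_params gives the robot as it stands.
- The arm moves only by the shell command python3 -m handwheel 'ROWS' [FORCE]. ROWS is JSON, a list that holds one entry, the list of rows, each a list of 5 numbers: the finger opening in m, from 0 to 0.0876, then the shift along the tool's x, y, z in m, then the turn about the tool's z in degrees. A call has 1 to 20 rows; each row is the pose to reach, as a shift and turn from the pose measured when the call began, along the tool's axes at that moment; what a row does not reach only later rows make up. A row lasts 1/12 s, in which the tool goes at most 41.7 mm and 7.16 degrees, less where a joint would pass 70% of its speed; a pose out of reach is approached as far as the arm can. A call with a gripper value outside its range is refused whole. The fingers move at their own pace and stop on an object; FORCE is the grip in N (left out, the last holds). Time passes only in rows, so rows that repeat a pose let the fingers close. It gives the time, the measured TCP pose, the force and the opening at its end, in the units of the state.
- arm.get_state(): the state, without advancing time (a new reading comes with each control period).
- grab_frame(name): name is "scene" or "side" or "wrist"; returns the picture (480x640x3 uint8, blue, green, red); there is no depth.
- camera_params(name): a dict with "intrinsics" (3x3 intrinsics, pixels), "k1" (the pictures are not rectified: a ray, as slopes to the right and down, at radius r is drawn at 1 + k1 r^2 times it, then the intrinsics apply), "R" (3x3) and "t" (3): a world point X has camera coordinates R X + t; the wrist camera has in their place "tool_from_camera" (4x4, takes a point from camera to tool coordinates, whose origin is the TCP and whose axes are the tool frame's). Camera axes: x right, y down, z forward; pixel columns grow to the right and rows downward; lengths in m; the calibration is good to about 2 mm. A picture is of the moment at which its call begins: read the wrist's pose just before it. camera_params takes no time and is no camera call.
- arm.job_done(): hands the job in, once; it reports no verdict.
The state is a dict: "t": time; "q": joint angles; "qd": joint speeds; "joint_efforts": joint torques, N m; "eef_pos": TCP position; "ee_rot": TCP orientation; "force": force on the tool from outside, world axes, zero at the start; "moment": the same for the moment, N m; "width": finger opening in m.
Only numpy, scipy, OpenCV 4.12 (cv2) and the standard library are available. Lean on these libraries where they do the work, as an engineer would, in place of code of your own. Each camera call takes 0.05 s, during which the arm holds its last target.

## Working session

There is one attempt and no reset: what is moved stays moved. The work goes in short steps, Python scripts to look and compute and a shell command to move; the robot and the scene stay as the last step left them, time stands still between calls to the robot, and variables do not carry over. Pictures are saved under pics/ and viewed, and the job is handed in when it is done.

```bash
mkdir -p pics; ls
python3 - <<'E'
from station import arm, grab_frame, camera_params
import cv2
s=arm.get_state(); print(s['t'],s['eef_pos'],s['ee_rot'],s['width'],s['force'])
for n in ("scene","side","wrist"):
    cv2.imwrite(f"pics/a_{n}.png",grab_frame(n)); print(n,camera_params(n))
E
```

```text
pics
0.0 [ 0.21454957 -0.63944752  0.22560446] [-3.14144971e+00 -1.71695439e-03  1.89444021e+00] 0.08796437262107881 [-0.13441248 -0.12918155 -0.00632015]
scene {'intrinsics': array([[564.76607853,   0.        , 320.18416411],
       [  0.        , 564.76607853, 241.31099777],
       [  0.        ,   0.        ,   1.        ]]), 'k1': 0.024061326294071376, 'R': array([[-0.10585619,  0.99437967, -0.0018802 ],
       [ 0.70918479,  0.07417023, -0.70111034],
       [-0.69703041, -0.07555027, -0.71305032]]), 't': array([-0.00656187, -0.34599714,  1.47098494])}
side {'intrinsics': array([[540.4237363 ,   0.        , 312.30376051],
       [  0.        , 540.4237363 , 237.46358626],
       [  0.        ,   0.        ,   1.        ]]), 'k1': -0.09502784260880973, 'R': array([[-0.72237723, -0.69124762, -0.01865133],
       [-0.42989627,  0.47005584, -0.7708675 ],
       [ 0.54162749, -0.54883899, -0.63672241]]), 't': array([0.46559414, 0.30166172, 0.76272475])}
wrist {'intrinsics': array([[402.58997622,   0.        , 321.67767317],
       [  0.        , 402.58997622, 246.14785132],
       [  0.        ,   0.        ,   1.        ]]), 'k1': -0.0617804863346934, 'tool_from_camera': array([[ 9.99999906e-01,  2.20242965e-04,  3.74170753e-04,
         2.60929341e-04],
       [-3.08017776e-04,  9.67238642e-01,  2.53868694e-01,
        -6.92521389e-02],
       [-3.05999617e-04, -2.53868786e-01,  9.67238619e-01,
        -1.58863430e-01],
       [ 0.00000000e+00,  0.00000000e+00,  0.00000000e+00,
         1.00000000e+00]])}
```

View pics/a_scene.png

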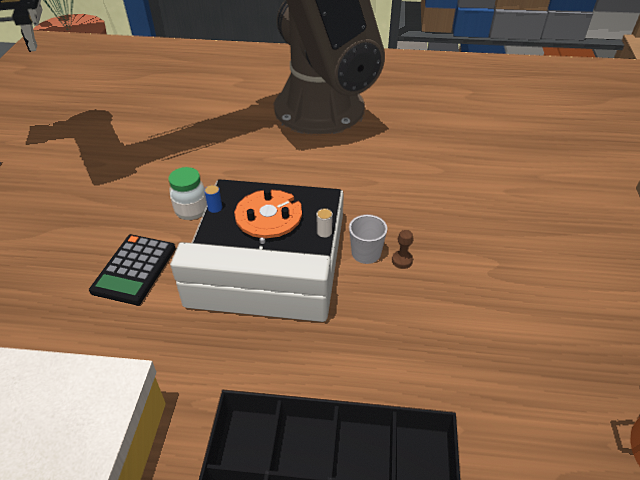

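View pics/a_side.png

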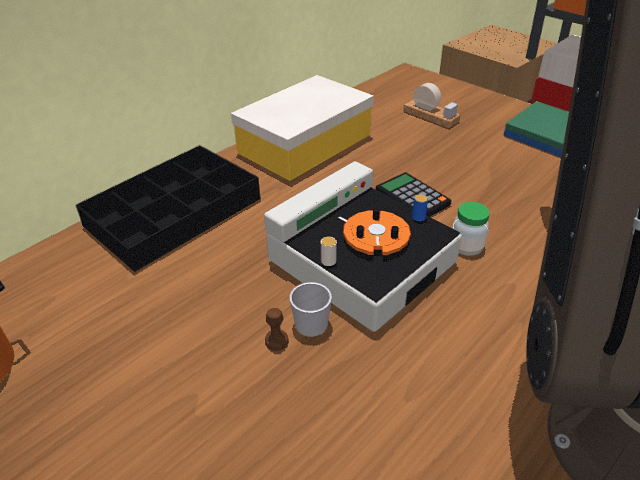

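View pics/a_wrist.png

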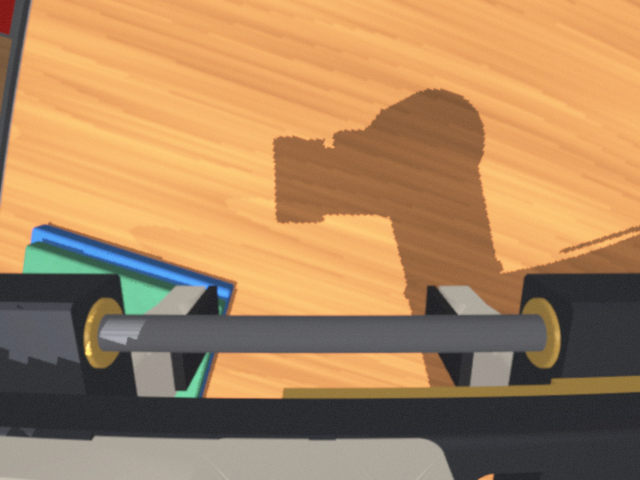

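The scene view shows the disc's hub at about (268,211), the notch toward (297,200) and the white deck line near (262,240). The side view shows the hub at about (377,230). I'll enlarge both to measure them.

Run:
```python
import cv2
a=cv2.imread("pics/a_scene.png")[170:330,160:360]; cv2.imwrite("pics/z_scene.png",cv2.resize(a,None,fx=4,fy=3.75*4/3.75,interpolation=cv2.INTER_CUBIC)[:600])
a=cv2.imread("pics/a_side.png")[160:310,265:465]; cv2.imwrite("pics/z_side.png",cv2.resize(a,None,fx=4,fy=4,interpolation=cv2.INTER_CUBIC))
```

```text
(no output)
```

View pics/z_scene.png

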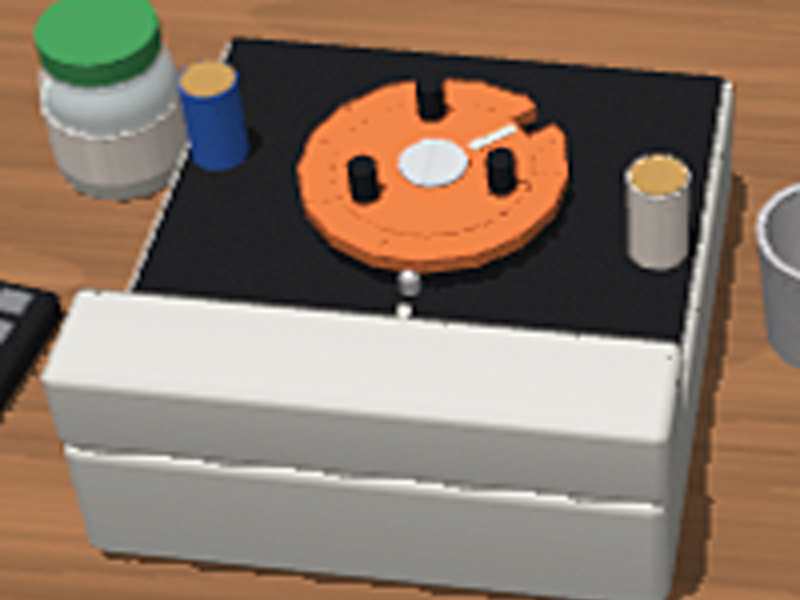

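View pics/z_side.png

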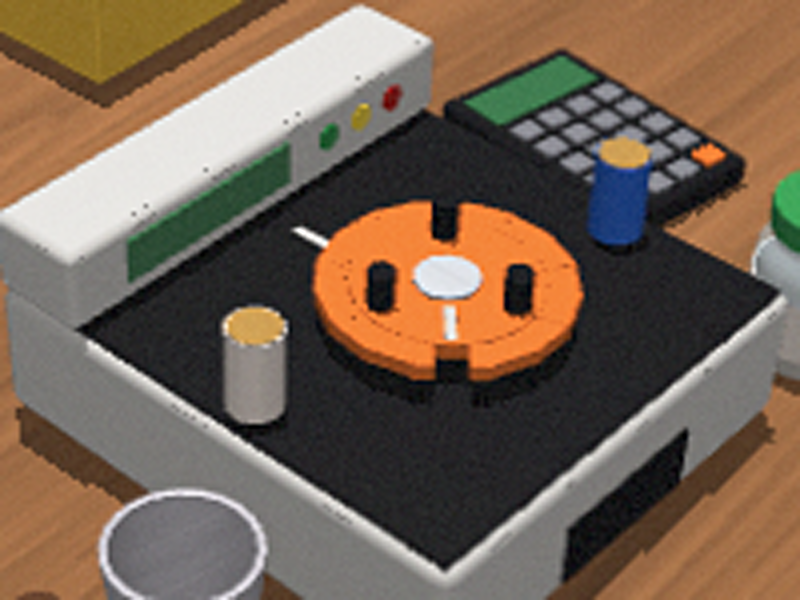

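```bash
cat > h.py <<'E'
import numpy as np, cv2
from station import arm, grab_frame, camera_params
from scipy.spatial.transform import Rotation as Ro
def _und(p,uv):
    K=p['intrinsics']; d=np.array([p['k1'],0,0,0,0.])
    return cv2.undistortPoints(np.array(uv,float).reshape(-1,1,2),K,d).reshape(-1,2)
def ray(n,uv,s=None):
    p=camera_params(n); x=np.c_[_und(p,uv),np.ones(len(uv))]
    if n=='wrist':
        T=p['tool_from_camera']; R=Ro.from_euler('xyz',s['ee_rot']).as_matrix()
        return R@T[:3,3]+s['eef_pos'], x@(R@T[:3,:3]).T
    return -p['R'].T@p['t'], x@p['R']
def atz(n,uv,z,s=None):
    o,d=ray(n,uv,s); return o+d*((z-o[2])/d[:,2])[:,None]
E
python3 - <<'E'
from h import *
np.set_printoptions(precision=4,suppress=True)
def Z(x0,y0,l): return [(x0+(x+.5)/4-.5,y0+(y+.5)/4-.5) for x,y in l]
def show(n,x0,y0,items):
    for k,z,p in items: print(n,k,atz(n,Z(x0,y0,[p]),z)[0])
show('scene',160,170,[('hub',.103,(433,162)),('pin',.0915,(409,278)),('line',.08,(404,311)),('post',.12,(431,82)),('postL',.12,(363,162)),('postR',.12,(501,155)),('lineIn',.1,(471,147)),('lineOut',.1,(517,129)),('rollA',.125,(659,175)),('rollB',.125,(211,79)),('consL',.123,(80,293)),('consR',.123,(680,345)),('deckfar',.08,(235,40)),('deckfarR',.08,(728,78))])
show('side',265,160,[('hub',.103,(448,277)),('lineout',.08,(297,231)),('linein',.08,(325,244)),('post',.12,(445,207)),('postL',.12,(381,268)),('postR',.12,(519,271)),('lineIn',.1,(449,308)),('lineOut',.1,(451,338)),('rollA',.125,(255,327)),('rollB',.125,(623,155))])
E
```

```text
scene hub [ 0.5122 -0.0358  0.103 ]
scene pin [ 0.5766 -0.0363  0.0915]
scene line [ 0.5862 -0.0377  0.08  ]
scene post [ 0.4759 -0.0419  0.12  ]
scene postL [ 0.5339 -0.0628  0.12  ]
scene postR [ 0.5227 -0.0017  0.12  ]
scene lineIn [ 0.4969 -0.0207  0.1   ]
scene lineOut [ 0.4822 -0.0012  0.1   ]
scene rollA [0.534  0.0712 0.125 ]
scene rollB [ 0.4902 -0.1425  0.125 ]
scene consL [ 0.6305 -0.165   0.123 ]
scene consR [0.634 0.09  0.123]
scene deckfar [ 0.4077 -0.1566  0.08  ]
scene deckfarR [0.4113 0.0933 0.08  ]
side hub [ 0.5132 -0.0372  0.103 ]
side lineout [ 0.6075 -0.039   0.08  ]
side linein [ 0.5905 -0.0404  0.08  ]
side post [ 0.5344 -0.06    0.12  ]
side postL [ 0.527  -0.0046  0.12  ]
side postR [ 0.4798 -0.0448  0.12  ]
side lineIn [ 0.501  -0.0228  0.1   ]
side lineOut [ 0.4871 -0.0068  0.1   ]
side rollA [0.537  0.0687 0.125 ]
side rollB [ 0.4934 -0.1447  0.125 ]
```

The disc axis is at about (0.513, -0.037). The notch is at about 130.7° in world, with the posts at 70.7°, 190.5° and 311°, all consistent with the 120° spacing. The counter's yaw is about -0.8°, so the disc needs about 131.5° clockwise. I'll bring the shut fingers above the anticlockwise side of post0, at about 221° and radius 45 mm.

```bash
python3 -m handwheel '[[[0.0,0.1,0.1,0,-20],[0.0,0.2,0.2,0,-40],[0.0,0.459,0.433,0,-60],[0.0,0.459,0.433,0,-80],[0.0,0.459,0.433,0,-100],[0.0,0.459,0.433,0.02,-112.5],[0.0,0.459,0.433,0.02,-112.5],[0.0,0.459,0.433,0.02,-112.5],[0.0,0.459,0.433,0.02,-112.5],[0.0,0.459,0.433,0.02,-112.5],[0.0,0.459,0.433,0.02,-112.5],[0.0,0.459,0.433,0.02,-112.5],[0.0,0.459,0.433,0.02,-112.5],[0.0,0.459,0.433,0.02,-112.5],[0.0,0.459,0.433,0.02,-112.5],[0.0,0.459,0.433,0.02,-112.5],[0.0,0.459,0.433,0.02,-112.5],[0.0,0.459,0.433,0.02,-112.5],[0.0,0.459,0.433,0.02,-112.5],[0.0,0.459,0.433,0.02,-112.5]]]'
python3 - <<'E'
from h import *
s=arm.get_state(); print(s['t'],s['eef_pos'],np.degrees(s['ee_rot']),s['q'],s['width'],s['force'])
f=grab_frame('wrist'); cv2.imwrite("pics/b_wrist.png",f)
E
```

```text
t: 1.82
eef_pos: [0.4786, -0.0675, 0.2064]
ee_rot: [3.14, 0.0, -2.428]
force: [-0.1, -0.2, -0.3]
width: 0.0002
1.8167 [ 0.47864827 -0.06753579  0.20638338] [ 1.79927710e+02  1.38157875e-02 -1.39115868e+02] [ 0.26677798  0.05543404 -0.42634889 -0.00140134 -1.08934148  0.44743401] 0.00023348372482533212 [-0.06066041 -0.18506102 -0.31127951]
```

View pics/b_wrist.png

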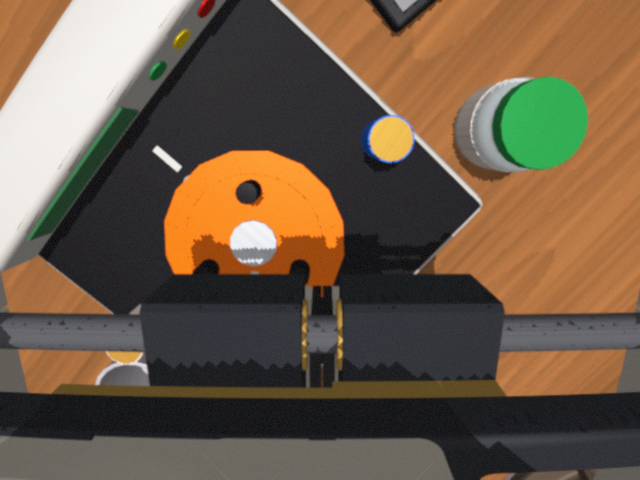

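The wrist view shows the hub at (253,242), post tops at (248,190), (205,268) and (299,270), and the white deck line from (155,150) to (180,168).

Run:
```python
from h import *
s=arm.get_state()
for k,z,p in [('hub',.103,(253,242)),('post1',.12,(248,190)),('post0',.12,(299,270)),('lo',.08,(155,150)),('li',.08,(180,168)),('rollB',.125,(390,138))]: print(k,atz('wrist',[p],z,s)[0].round(4))
f=grab_frame('scene')[120:270,160:360]; cv2.imwrite("pics/b_scene.png",cv2.resize(f,None,fx=4,fy=4))
f=grab_frame('side')[110:310,265:465]; cv2.imwrite("pics/b_side.png",cv2.resize(f,None,fx=3,fy=3))
```

```text
hub [ 0.5137 -0.0389  0.103 ]
post1 [ 0.537  -0.0677  0.12  ]
post0 [ 0.4805 -0.0489  0.12  ]
lo [ 0.6065 -0.0386  0.08  ]
li [ 0.5856 -0.04    0.08  ]
rollB [ 0.4932 -0.1463  0.125 ]
```

View pics/b_side.png

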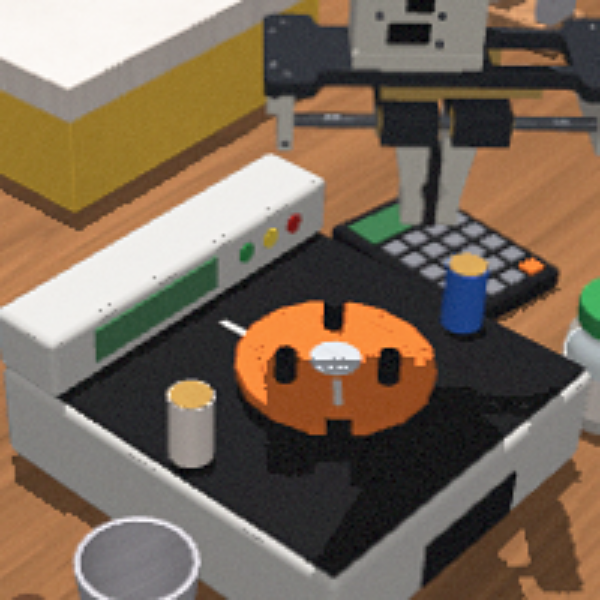

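View pics/b_scene.png

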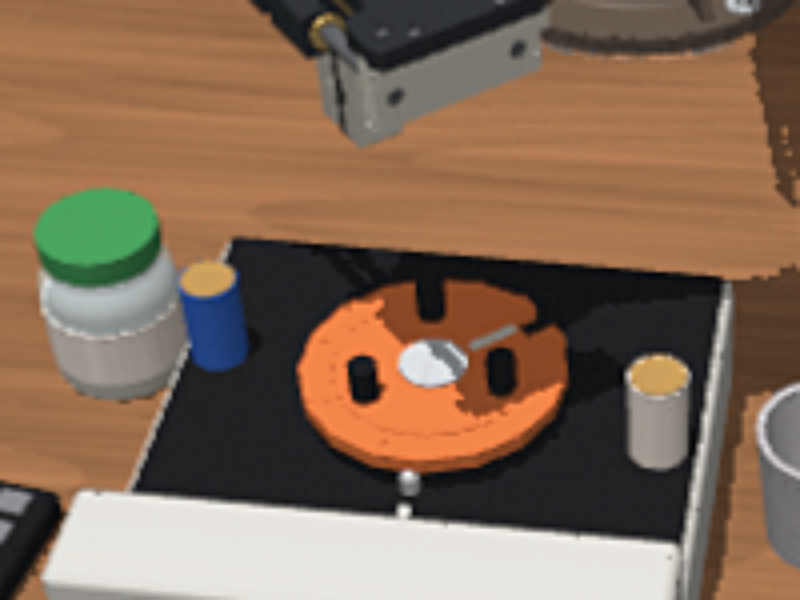

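The fingertip is in line with the radius at r≈46 mm and 220.7°. Back off 10 mm tangentially and descend.

```bash
python3 -m handwheel '[[[0.0,0,-0.01,0.03,0],[0.0,0,-0.01,0.06,0],[0.0,0,-0.01,0.08,0],[0.0,0,-0.01,0.09,0],[0.0,0,-0.01,0.098,0],[0.0,0,-0.01,0.098,0],[0.0,0,-0.01,0.098,0],[0.0,0,-0.01,0.098,0]]]'
python3 - <<'E'
from h import *
s=arm.get_state(); print(s['eef_pos'],np.degrees(s['ee_rot']))
C=np.array([.5135,-.0375]); 
R=Ro.from_euler('xyz',s['ee_rot']).as_matrix()
c=R.T@(np.r_[C,s['eef_pos'][2]]-s['eef_pos']);print('centre in tool',c)
f=grab_frame('side')[110:310,265:465]; cv2.imwrite("pics/c_side.png",cv2.resize(f,None,fx=3,fy=3))
E
```

```text
t: 2.63
eef_pos: [0.4863, -0.0749, 0.1097]
ee_rot: [-3.142, 0.002, -2.427]
force: [0.1, 0.9, -0.2]
width: 0.0005
[ 0.48629545 -0.07488915  0.10969565] [-1.79995465e+02  1.25444077e-01 -1.39072375e+02]
centre in tool [-4.50477801e-02  1.04270846e-02  9.78030135e-05]
```

View pics/c_side.png

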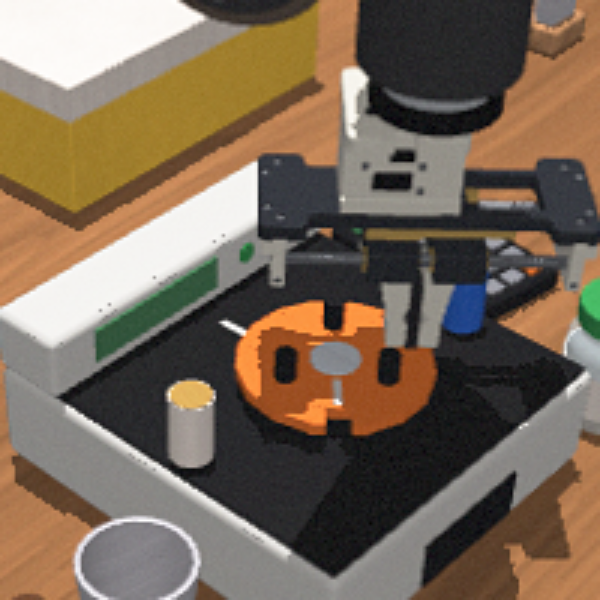

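Clear, and the fingertip is next to post0. Start the arc push with the first 75°.

```bash
python3 -m handwheel '[[[0.0,0,0.004,0,0],[0.0,0,0.008,0,0],[0.0,0,0.0104,0,0],[0.0,-0.0002,0.0143,0,5],[0.0,-0.0007,0.0182,0,10],[0.0,-0.0015,0.022,0,15],[0.0,-0.0027,0.0258,0,20],[0.0,-0.0042,0.0294,0,25],[0.0,-0.006,0.0329,0,30],[0.0,-0.0081,0.0362,0,35],[0.0,-0.0105,0.0393,0,40],[0.0,-0.0132,0.0422,0,45],[0.0,-0.0161,0.0449,0,50],[0.0,-0.0192,0.0473,0,55],[0.0,-0.0225,0.0494,0,60],[0.0,-0.026,0.0512,0,65],[0.0,-0.0296,0.0527,0,70],[0.0,-0.0334,0.0539,0,75],[0.0,-0.0334,0.0539,0,75],[0.0,-0.0334,0.0539,0,75]]]'
python3 - <<'E'
from h import *
s=arm.get_state(); print(s['eef_pos'],np.degrees(s['ee_rot']),s['force'])
C=np.array([.5135,-.0375]); 
R=Ro.from_euler('xyz',s['ee_rot']).as_matrix()
c=R.T@(np.r_[C,s['eef_pos'][2]]-s['eef_pos']);print('centre in tool',c)
f=grab_frame('side')[110:310,265:465]; cv2.imwrite("pics/d_side.png",cv2.resize(f,None,fx=3,fy=3))
f=grab_frame('scene')[120:270,160:360]; cv2.imwrite("pics/d_scene.png",cv2.resize(f,None,fx=4,fy=4))
E
```

```text
t: 4.35
eef_pos: [0.4759, -0.0123, 0.11]
ee_rot: [3.139, 0.001, 2.55]
force: [0.4, -2.4, 1.4]
width: 0.0005
[ 0.47593335 -0.01225204  0.10996029] [1.79879884e+02 4.59383305e-02 1.46098889e+02] [ 0.41838754 -2.38419061  1.42690077]
centre in tool [-4.52626899e-02 -2.69862020e-06  3.62849287e-05]
```

View pics/d_side.png

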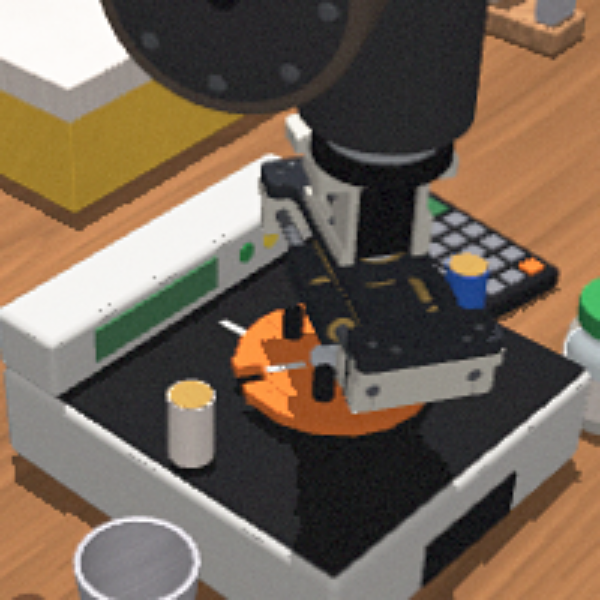

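View pics/d_scene.png

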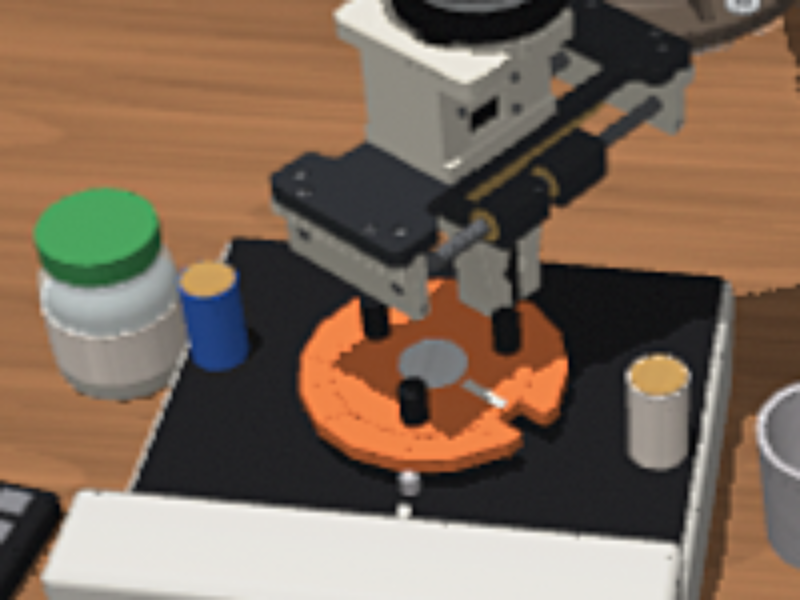

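The disc has turned. In the scene view the white line now runs from (468,384) to (506,404) in the crop, pointing at the notch near (535,415).

Run:
```python
from h import *
C=np.array([.5135,-.0375])
def Z(p,x0=160,y0=120,f=4): return [(x0+(p[0]+.5)/f-.5,y0+(p[1]+.5)/f-.5)]
for k,z,p in [('hub',.103,(433,362)),('li',.1,(468,383)),('lo',.1,(506,404)),('post0',.12,(508,317)),('post2',.12,(413,386)),('post1',.12,(373,304))]:
    w=atz('scene',Z(p),z)[0]; d=w[:2]-C; print(k,w.round(4),np.hypot(*d).round(4),np.degrees(np.arctan2(d[1],d[0])).round(1))
for k,z,p in [('li',.1,(305,366)),('lo',.1,(268,370)),('post2',.12,(292,313)),('post0',.12,(324,374))]:
    w=atz('side',Z(p,265,110,3),z)[0]; d=w[:2]-C; print(k,w.round(4),np.hypot(*d).round(4),np.degrees(np.arctan2(d[1],d[0])).round(1))
```

```text
hub [ 0.5122 -0.0358  0.103 ] 0.0021 126.6
li [ 0.5215 -0.0182  0.1   ] 0.0209 67.6
lo [0.5335 0.0013 0.1   ] 0.0436 62.7
post0 [ 0.4967 -0.0024  0.12  ] 0.0389 115.6
post2 [ 0.5472 -0.0376  0.12  ] 0.0337 -0.2
post1 [ 0.4942 -0.0659  0.12  ] 0.0343 -124.3
li [ 0.5243 -0.021   0.1   ] 0.0197 56.9
lo [ 0.5385 -0.0027  0.1   ] 0.0428 54.3
post2 [ 0.5483 -0.0363  0.12  ] 0.0348 2.0
post0 [ 0.4962 -0.003   0.12  ] 0.0386 116.6
```

About 59° remain. Push another 52°, then measure.

```bash
python3 -m handwheel '[[[0.0,-0.0001,0.0032,0,4],[0.0,-0.0004,0.0063,0,8],[0.0,-0.001,0.0094,0,12],[0.0,-0.0018,0.0125,0,16],[0.0,-0.0027,0.0155,0,20],[0.0,-0.0039,0.0184,0,24],[0.0,-0.0053,0.0213,0,28],[0.0,-0.0069,0.024,0,32],[0.0,-0.0087,0.0266,0,36],[0.0,-0.0106,0.0291,0,40],[0.0,-0.0127,0.0315,0,44],[0.0,-0.015,0.0337,0,48],[0.0,-0.0174,0.0357,0,52],[0.0,-0.0174,0.0357,0,52],[0.0,-0.0174,0.0357,0,52]]]'
python3 - <<'E'
from h import *
s=arm.get_state(); print(s['eef_pos'],np.degrees(s['ee_rot']),s['force'])
C=np.array([.5135,-.0375]); 
R=Ro.from_euler('xyz',s['ee_rot']).as_matrix()
c=R.T@(np.r_[C,s['eef_pos'][2]]-s['eef_pos']);print('centre in tool',c)
f=grab_frame('side')[170:270,325:425]; cv2.imwrite("pics/e_side.png",cv2.resize(f,None,fx=6,fy=6,interpolation=cv2.INTER_CUBIC))
f=grab_frame('scene')[175:255,210:310]; cv2.imwrite("pics/e_scene.png",cv2.resize(f,None,fx=7,fy=7,interpolation=cv2.INTER_CUBIC))
cv2.imwrite("pics/e_wrist.png",grab_frame('wrist'))
E
```

```text
t: 5.7
eef_pos: [0.5099, 0.0078, 0.1098]
ee_rot: [3.14, -0.002, 1.645]
force: [-1.5, 0.9, -0.2]
width: 0.0005
[0.50990556 0.0078365  0.10978407] [ 1.79910269e+02 -1.04101325e-01  9.42670827e+01] [-1.50051398  0.90538533 -0.24929423]
centre in tool [-4.54782044e-02  2.11306118e-04 -8.22991087e-05]
```

View pics/e_side.png

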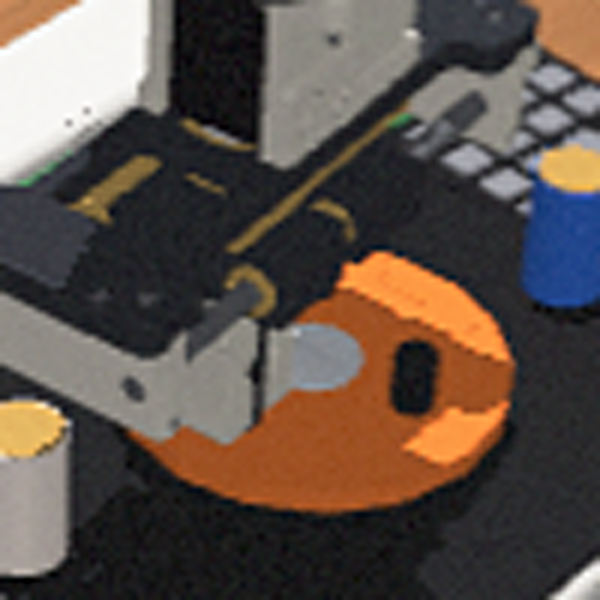

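View pics/e_scene.png

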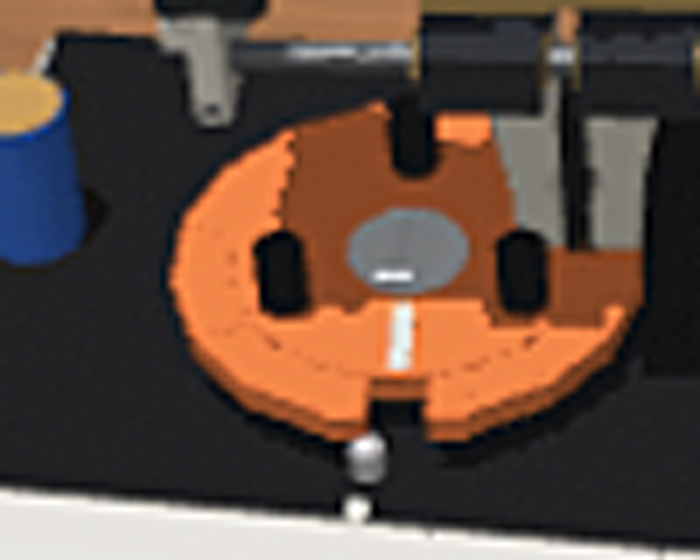

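View pics/e_wrist.png

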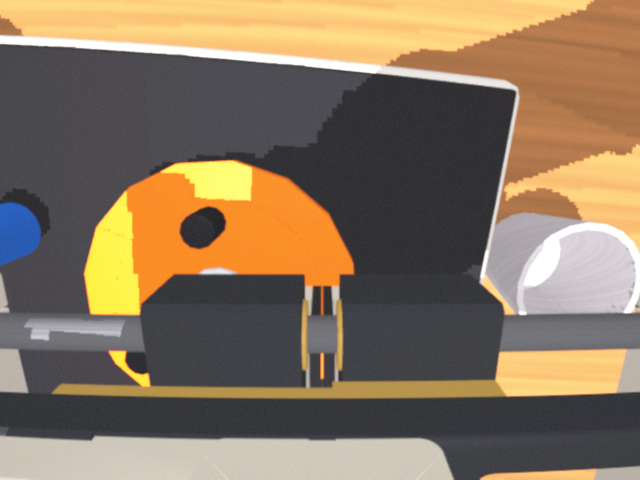

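The scene crop shows the white line from (403,305) to (400,368), the notch mouth between columns 368 and 428, the pin top at (367,445) and the deck line end at (358,508).

Run:
```python
from h import *
def Z(p,x0=210,y0=175,f=7): return [(x0+(p[0]+.5)/f-.5,y0+(p[1]+.5)/f-.5)]
C=None
for k,z,p in [('hub',.103,(409,250)),('li',.1,(403,305)),('lo',.1,(400,368)),('nl',.1,(369,380)),('nr',.1,(428,382)),('p0',.12,(522,240)),('p2',.12,(278,242)),('p1',.12,(409,110)),('pin',.0915,(367,443)),('deck',.08,(358,508))]:
    w=atz('scene',Z(p),z)[0]
    if C is None: C=w[:2]
    d=w[:2]-C; print(k,w.round(4),np.hypot(*d).round(4),np.degrees(np.arctan2(d[1],d[0])).round(1))
```

```text
hub [ 0.5127 -0.0355  0.103 ] 0.0 0.0
li [ 0.5306 -0.0342  0.1   ] 0.018 4.1
lo [ 0.5541 -0.0309  0.1   ] 0.0416 6.3
nl [ 0.5592 -0.0381  0.1   ] 0.0466 -3.1
nr [ 0.5584 -0.0229  0.1   ] 0.0474 15.4
p0 [ 0.5242 -0.0028  0.12  ] 0.0346 70.6
p2 [ 0.5315 -0.0653  0.12  ] 0.0352 -57.7
p1 [ 0.4762 -0.0406  0.12  ] 0.0368 -172.0
pin [ 0.5735 -0.0367  0.0915] 0.0608 -1.1
deck [ 0.5856 -0.0377  0.08  ] 0.073 -1.7
```

About 8° remain. Push 7.5° more and re-measure.

```bash
python3 -m handwheel '[[[0.0,0,0.0012,0,1.5],[0.0,-0.0001,0.0024,0,3],[0.0,-0.0001,0.0036,0,4.5],[0.0,-0.0002,0.0048,0,6],[0.0,-0.0004,0.006,0,7.5],[0.0,-0.0004,0.006,0,7.5],[0.0,-0.0004,0.006,0,7.5]]]'
python3 - <<'E'
from h import *
s=arm.get_state(); print(s['eef_pos'],np.degrees(s['ee_rot']),s['force'])
f=grab_frame('scene')[175:255,210:310]; cv2.imwrite("pics/f_scene.png",cv2.resize(f,None,fx=7,fy=7,interpolation=cv2.INTER_CUBIC))
E
```

```text
t: 6.43
eef_pos: [0.516, 0.0078, 0.1099]
ee_rot: [3.14, -0.002, 1.514]
force: [-1.1, 2.6, -0.7]
width: 0.0003
[0.51599518 0.00779208 0.10987932] [ 1.79907416e+02 -1.13912663e-01  8.67290638e+01] [-1.07663989  2.59164008 -0.72797437]
```

View pics/f_scene.png

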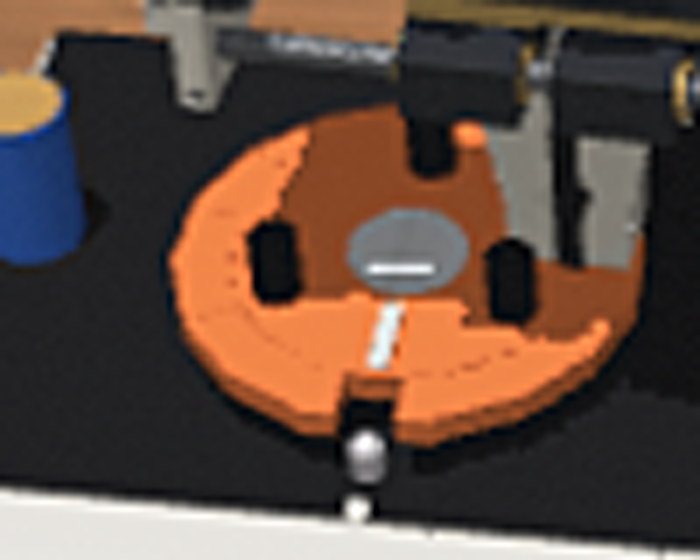

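The line now runs from (394,305) to (378,366) and the notch's inner corners are at (345,376) and (402,380), with the pin at (367,445) between the notch edges.

Run:
```python
from h import *
def Z(p,x0=210,y0=175,f=7): return [(x0+(p[0]+.5)/f-.5,y0+(p[1]+.5)/f-.5)]
C=None
for k,z,p in [('hub',.103,(409,250)),('li',.1,(394,305)),('lo',.1,(378,366)),('nl',.1,(345,376)),('nr',.1,(402,380)),('no_l',.1,(338,424)),('no_r',.1,(394,430)),('p0',.12,(513,250)),('p2',.12,(273,231)),('p1',.12,(430,112))]:
    w=atz('scene',Z(p),z)[0]
    if C is None: C=w[:2]
    d=w[:2]-C; print(k,w.round(4),np.hypot(*d).round(4),np.degrees(np.arctan2(d[1],d[0])).round(1))
# project expected notch/pin geometry for turn angles
p=camera_params('scene')
def proj(X):
    u,_=cv2.projectPoints(np.array(X,float),cv2.Rodrigues(p['R'])[0],p['t'],p['intrinsics'],np.array([p['k1'],0,0,0,0.])); u=u.reshape(-1,2); return (u-[210,175]+.5)*7-.5
for t in (-4,-2,-1,0,2,4):
    a=np.radians(t-1.0); e=np.array([np.cos(a),np.sin(a)]); n=np.array([-e[1],e[0]])
    pts=[np.r_[C+r*e+o*n,.1] for r,o in((.02,0),(.042,0),(.047,-.008),(.047,.008),(.0615,-.008),(.0615,.008))]
    print(t,proj(pts).round(0).tolist())
```

```text
hub [ 0.5127 -0.0355  0.103 ] 0.0 0.0
li [ 0.5309 -0.0365  0.1   ] 0.0182 -3.3
lo [ 0.5539 -0.0367  0.1   ] 0.0413 -1.6
nl [ 0.5584 -0.0444  0.1   ] 0.0466 -11.0
nr [ 0.5584 -0.0297  0.1   ] 0.0461 7.3
no_l [ 0.5758 -0.043   0.1   ] 0.0636 -6.8
no_r [ 0.5765 -0.0286  0.1   ] 0.0642 6.2
p0 [ 0.5282 -0.0046  0.12  ] 0.0346 63.4
p2 [ 0.5274 -0.0674  0.12  ] 0.0351 -65.1
p1 [ 0.4764 -0.0349  0.12  ] 0.0362 179.0
-4 [[390.0, 309.0], [368.0, 367.0], [333.0, 376.0], [393.0, 384.0], [317.0, 415.0], [378.0, 424.0]]
-2 [[393.0, 310.0], [374.0, 368.0], [339.0, 378.0], [400.0, 384.0], [325.0, 417.0], [387.0, 424.0]]
-1 [[394.0, 310.0], [376.0, 368.0], [342.0, 378.0], [403.0, 384.0], [329.0, 418.0], [391.0, 424.0]]
0 [[395.0, 310.0], [379.0, 368.0], [345.0, 379.0], [406.0, 384.0], [333.0, 419.0], [395.0, 424.0]]
2 [[398.0, 310.0], [385.0, 369.0], [351.0, 380.0], [413.0, 384.0], [341.0, 420.0], [404.0, 424.0]]
4 [[401.0, 310.0], [390.0, 369.0], [357.0, 381.0], [419.0, 384.0], [350.0, 421.0], [413.0, 423.0]]
```

The projected model matches turn ≈ 0 to -0.5°, so the notch is over the pin. Back off the post, lift, move over the hub.

```bash
python3 -m handwheel '[[[0.0,0,-0.005,0,0],[0.0,0,-0.012,0,0],[0.0,0,-0.012,-0.015,0],[0.0,0,-0.012,-0.03,0],[0.0,-0.01,-0.006,-0.03,0],[0.0,-0.03,0,-0.03,0],[0.0,-0.045,0,-0.03,0],[0.0,-0.045,0,-0.03,0],[0.0,-0.045,0,-0.03,0],[0.0,-0.045,0,-0.03,0]]]'
python3 - <<'E'
from h import *
s=arm.get_state(); print(s['eef_pos'],np.degrees(s['ee_rot']),s['force'])
f=grab_frame('scene')[165:255,210:310]; cv2.imwrite("pics/g_scene.png",cv2.resize(f,None,fx=6,fy=6,interpolation=cv2.INTER_CUBIC))
f=grab_frame('side')[170:270,325:425]; cv2.imwrite("pics/g_side.png",cv2.resize(f,None,fx=6,fy=6,interpolation=cv2.INTER_CUBIC))
E
```

```text
t: 7.32
eef_pos: [0.5132, -0.0373, 0.1397]
ee_rot: [3.14, -0.002, 1.513]
force: [0.3, -0.8, 0.6]
width: 0.0003
[ 0.5131977  -0.03728797  0.13973545] [ 1.79894516e+02 -1.13506344e-01  8.67164401e+01] [ 0.31395973 -0.83026206  0.62559079]
```

View pics/g_scene.png

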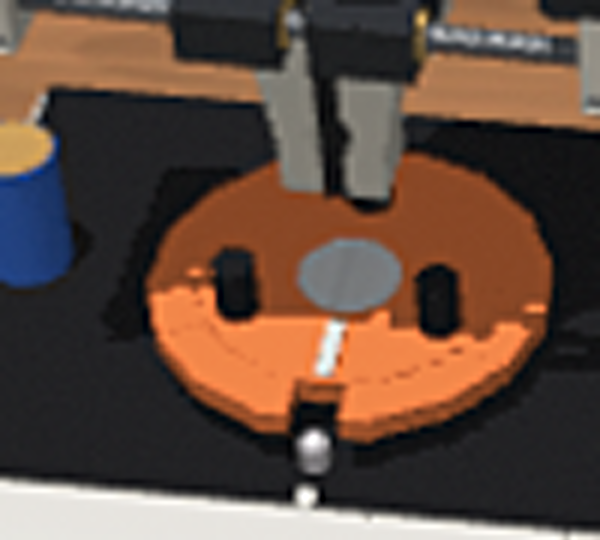

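View pics/g_side.png

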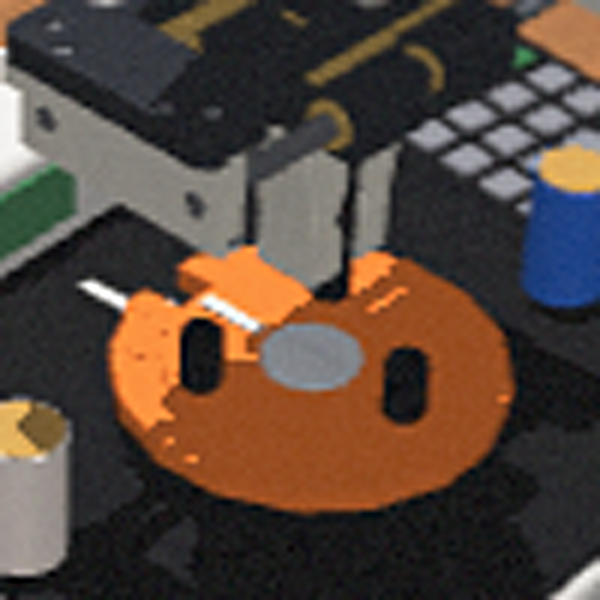

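Run:
```python
from h import *
def Z(p,x0=325,y0=170,f=6): return [(x0+(p[0]+.5)/f-.5,y0+(p[1]+.5)/f-.5)]
C=None
for k,z,p in [('hub',.103,(312,356)),('li',.1,(258,328)),('lo',.1,(205,298)),('do',.08,(80,284)),('di',.08,(124,303)),('p0',.12,(203,328)),('p1',.12,(405,357))]:
    w=atz('side',Z(p),z)[0]
    if C is None: C=w[:2]
    d=w[:2]-C; print(k,w.round(4),np.hypot(*d).round(4),np.degrees(np.arctan2(d[1],d[0])).round(1))
```

```text
hub [ 0.5132 -0.037   0.103 ] 0.0 0.0
li [ 0.5366 -0.0397  0.1   ] 0.0235 -6.5
lo [ 0.5586 -0.0403  0.1   ] 0.0456 -4.1
do [ 0.6099 -0.0389  0.08  ] 0.0967 -1.1
di [ 0.5925 -0.0409  0.08  ] 0.0794 -2.8
p0 [ 0.5334 -0.0081  0.12  ] 0.0353 55.0
p1 [ 0.4798 -0.0381  0.12  ] 0.0334 -178.2
```

Side and scene together give a turn within about 2° of zero. Press carefully in stages, watching the force.

```bash
python3 -m handwheel '[[[0.0,0,0,0.015,0],[0.0,0,0,0.03,0],[0.0,0,0,0.035,0],[0.0,0,0,0.037,0],[0.0,0,0,0.0385,0],[0.0,0,0,0.04,0],[0.0,0,0,0.04,0]]]'
```

```text
t: 8.0
eef_pos: [0.5129, -0.0364, 0.1002]
ee_rot: [3.141, -0.002, 1.515]
force: [0.1, -0.5, -0.9]
width: 0.0006
```

```bash
python3 -m handwheel '[[[0.0,0,0,0.001,0],[0.0,0,0,0.002,0],[0.0,0,0,0.003,0]]]';  python3 - <<'E'
from h import *
f=grab_frame('scene')[165:255,210:310]; cv2.imwrite("pics/h_scene.png",cv2.resize(f,None,fx=6,fy=6,interpolation=cv2.INTER_CUBIC))
f=grab_frame('side')[170:270,325:425]; cv2.imwrite("pics/h_side.png",cv2.resize(f,None,fx=6,fy=6,interpolation=cv2.INTER_CUBIC))
E
```

```text
t: 8.25
eef_pos: [0.5133, -0.0363, 0.0984]
ee_rot: [3.14, -0.002, 1.516]
force: [-3.8, 0.8, 7.4]
width: 0.0006
```

View pics/h_scene.png

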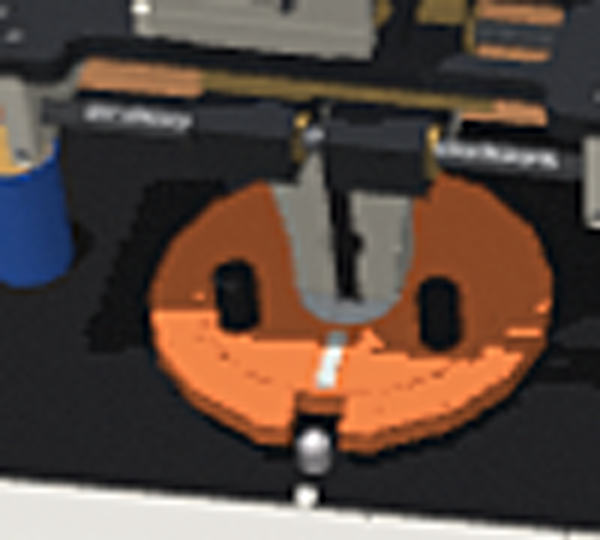

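View pics/h_side.png

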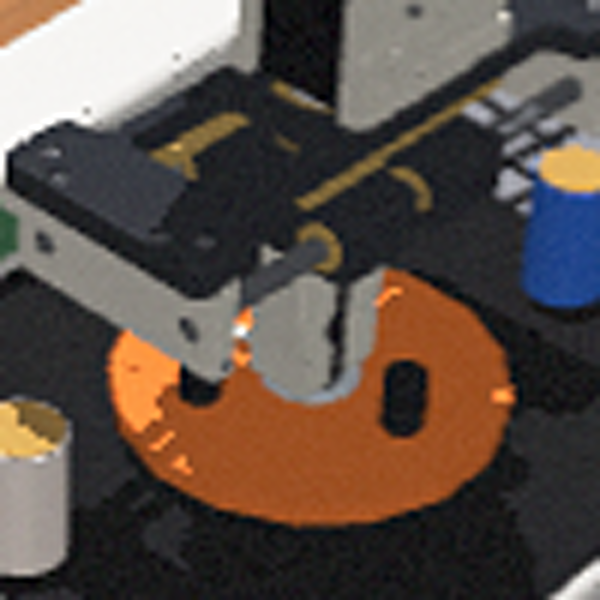

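The disc is sinking past the pin: its rim has dropped about 2 px at 7 N. Continue to home.

```bash
python3 -m handwheel '[[[0.0,0,0,0.001,0],[0.0,0,0,0.002,0],[0.0,0,0,0.003,0],[0.0,0,0,0.004,0],[0.0,0,0,0.005,0]]]'
```

```text
t: 8.77
eef_pos: [0.5133, -0.0363, 0.0942]
ee_rot: [3.14, -0.001, 1.516]
force: [-5.8, -0.2, 18.0]
width: 0.0003
```

```bash
python3 -m handwheel '[[[0.0,0,0,0.001,0],[0.0,0,0,0.002,0]]]'
```

```text
t: 8.93
eef_pos: [0.5134, -0.0363, 0.0941]
ee_rot: [3.139, -0.0, 1.518]
force: [-12.0, 3.3, 29.4]
width: 0.0004
```

It is at a hard stop at 94.1 mm, which is the home height, with force rising. Lift straight off and check.

```bash
python3 -m handwheel '[[[0.0,0,0,0,0],[0.0,0,0,-0.005,0],[0.0,0,0,-0.015,0],[0.0,0,0,-0.04,0],[0.0,0,0,-0.08,0],[0.0,-0.04,-0.08,-0.12,0],[0.0,-0.04,-0.08,-0.12,0],[0.0,-0.04,-0.08,-0.12,0],[0.0,-0.04,-0.08,-0.12,0],[0.0,-0.04,-0.08,-0.12,0]]]';  python3 - <<'E'
from h import *
s=arm.get_state(); print(s['eef_pos'],s['force'],s['qd'])
f=grab_frame('scene')[160:310,160:360]; cv2.imwrite("pics/i_scene.png",cv2.resize(f,None,fx=4,fy=4,interpolation=cv2.INTER_CUBIC))
f=grab_frame('side')[160:310,265:465]; cv2.imwrite("pics/i_side.png",cv2.resize(f,None,fx=4,fy=4,interpolation=cv2.INTER_CUBIC))
E
```

```text
t: 9.77
eef_pos: [0.4312, -0.0722, 0.2156]
ee_rot: [3.136, -0.002, 1.517]
force: [0.9, 0.2, 0.8]
width: 0.0006
[ 0.43121892 -0.07219493  0.21557432] [0.90569985 0.20186313 0.84853518] [ 0.00683244  0.04540123  0.00671122 -0.00212693  0.0140929  -0.0009411 ]
```

View pics/i_scene.png

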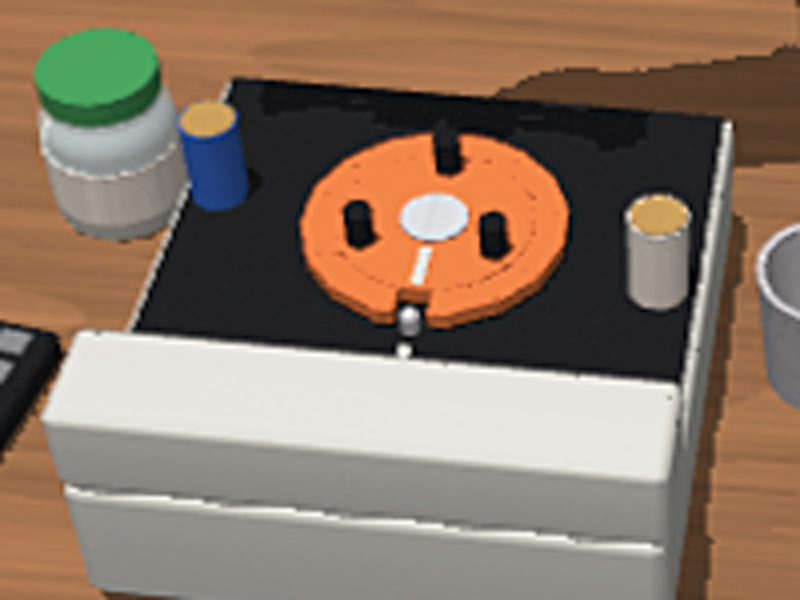

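View pics/i_side.png

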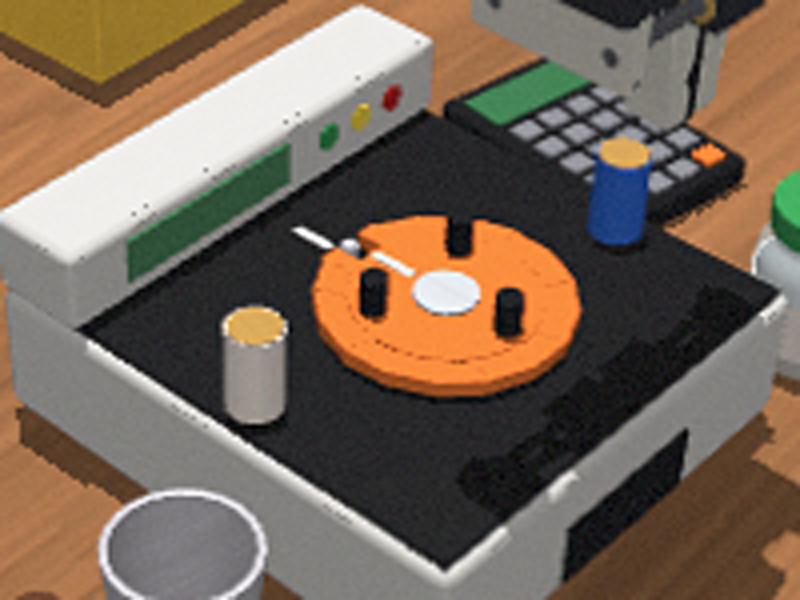

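The disc lies low with the pin in its notch, in line with the deck line. The hub is at (434,217) in the scene crop and (446,292) in the side crop. The rolls are at their old pixels. I'll triangulate the hub's height before handing in.

```bash
python3 -m handwheel '[[[0.0,0,0,0,0],[0.0,0,0,0,0],[0.0,0,0,0,0]]]'
python3 - <<'E'
from h import *
from scipy.optimize import least_squares
def tri(a,b):
    rs=[ray('scene',a),ray('side',b)]
    A=[];B=[]
    for o,d in rs:
        d=d[0]/np.linalg.norm(d[0]); P=np.eye(3)-np.outer(d,d); A.append(P);B.append(P@o)
    return np.linalg.lstsq(np.vstack(A),np.hstack(B),rcond=None)[0].round(4)
Z=lambda x0,y0,p:[(x0+(p[0]+.5)/4-.5,y0+(p[1]+.5)/4-.5)]
print('before',tri(Z(160,170,(433,162)),Z(265,160,(448,277))))
print('after',tri(Z(160,160,(434,217)),Z(265,160,(446,292))))
a=atz('scene',Z(160,160,(434,217)),.094)[0]; b=atz('scene',Z(160,160,(418,280)),.091)[0];print(a,b,np.degrees(np.arctan2(*(b-a)[[1,0]])))
s=arm.get_state();print(s['qd'].round(3),s['force'].round(1)); cv2.imwrite('pics/j_scene.png',grab_frame('scene'))
E
```

```text
t: 10.12
eef_pos: [0.4319, -0.0717, 0.2137]
ee_rot: [3.14, -0.0, 1.518]
force: [-0.7, 0.5, -0.4]
width: 0.0005
before [ 0.5127 -0.036   0.1037]
after [ 0.5131 -0.036   0.0946]
[ 0.51270458 -0.03588745  0.094     ] [ 0.55180585 -0.03670355  0.091     ] -1.1956658038183474
[-0.002 -0.002 -0.004 -0.002 -0.002 -0.001] [-0.7  0.5 -0.4]
```

View pics/j_scene.png

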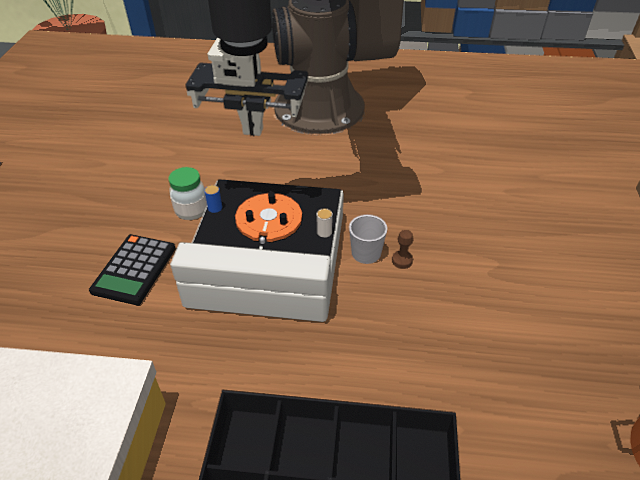

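The hub dropped 9.1 mm by triangulation. The disc line is at -1.2°, matching the pin's -1.1°. All bystanders are at their starting pixels and the arm is clear.

```bash
python3 -c "
from station import arm
print(arm.job_done())"
```

```text
the job is handed in; nothing more can be done
None
```

The feed disc is fully home with its notch over the drive pin. I handed the job in after about 10 s of the 51 s allowed; no verdict is reported.

I pushed post0 round clockwise in an arc of about 131° with the shut fingertips, then pressed on the hub until it stopped hard. The highest force I read was about 32 N. Then I lifted straight off and moved clear.

**Last checks:**
- **Seating:** the fingertips stopped at 94.1 mm, which is the home height. Triangulating the hub from two cameras showed it had dropped 9.1 mm.
- **Alignment:** the disc's white line is at -1.2° and the pin was measured at -1.1°, so the notch is well within the 5 mm limit.
- **Bystanders:** all six stand upright at their starting positions in the picture.
- **Arm:** it is at rest and clear of everything, with almost no force on the tool.

**One disagreement:** before pressing, the side camera put the disc about 2° off the pin line, while the scene camera put it 0 to 0.5° off. The disc went down over the pin without being blocked.

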